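Lock the tablet cradle with its pin-bar collar

ROBOT

A 6-joint arm with a two-finger parallel gripper is mounted at the origin on the work surface. World frame = base frame: x ahead of the robot, y to its left, z up, the work surface at z = 0. Lengths are in m, angles in rad, forces in N, time in s.
With the tool pointing down it reaches from about 0.4 to 0.825 m from the base axis. Payload 7 kg.
Tool frame: the origin (TCP) lies on the centre line of the jaws, within the pads' length; the fingertips stand 19 mm ahead of it and the grasp point (between the pads) is the TCP; z points along the fingers, y is the line along which they close (so a half turn about z gives the same grasp; the last joint's range is limited). The gripper opens to 88 mm and grips with 3 to 60 N. Pads are 19 mm wide; open, the fingers measure 130 mm over their backs; the gripper's body (78 mm by 193 mm) begins 47 mm behind the grasp point.
Start: joints at [1.613, 0.359, 0.012, 0, -1.224, -0.288], TCP at [0.164, 0.655, 0.246] pointing down, gripper open.
Joint ranges: [-3.07, 3.07], [-1.43, 2.12], [-1.02, 1.25], [-3.03, 1.67], [-3.05, -0], [-3.03, 3.03]. Speed limits (rad/s): [2.39, 2.39, 3.01, 3.14, 3.14, 3.14].

INTERFACE

Orientations are given as [roll, pitch, yaw] about the fixed x, y, z axes, in that order (R = Rz(yaw) Ry(pitch) Rx(roll)).
In Python, from station import arm, imaging, models gives the robot as it stands.
- The arm moves only by the tool play_rows, never from a script. Its arguments are lists of equal length, an entry for each row: "travel": the shift along the tool's x, y, z in units of 25 mm (1.0 is 25 mm), a list of three; "twist": the turn about the tool's z in units of 0.15 rad (1.0 is 0.15 rad). A call has 1 to 8 rows; each row shifts and turns the commanded pose from where the row before left it, along the tool's axes as they then stand; what a row does not reach is not made up. A row lasts 1/8 s, in which the tool goes at most 62.5 mm and 10.7 degrees, less where a joint would pass 70% of its speed; a pose out of reach is approached as far as the arm can. A call with a number of a shift or a turn outside -1 to 1 is refused whole. A call with a gripper value outside its range is refused whole. "fingers" is the opening, from 0 (shut) to 1 (fully open), set as the call begins (left out, the last holds). The fingers move at their own pace and stop on an object; "newtons" is the grip in N (left out, the last holds). Time passes only in rows, so rows that do not move let the fingers close. It gives the time, the measured TCP pose, the force, the opening and the grip force at its end, in the units of the state.
- arm.get_state(): the state, without advancing time (a new reading comes with each control period).
- imaging.grab_frame(name): name is "side" or "top" or "wrist"; returns a dict with "pixels" (384x512x3 uint8, red, green, blue), "fx", "fy", "cx", "cy" (pixels), "R" (3x3) and "t" (3): a world point X has camera coordinates R X + t; the wrist camera has in their place "T_tool_cam" (4x4, takes a point from camera to tool coordinates, whose origin is the TCP and whose axes are the flange's). Camera axes: x right, y down, z forward; pixel columns grow to the right and rows downward; lengths in m; the calibration is good to about 2 mm. A picture is of the moment at which its call begins: read the wrist's pose just before it. There is no depth.
- arm.job_done(): hands the job in; it is judged then, once.
Trained networks look in the newest picture that a camera, given by its name, has taken for a name from the list of things; names that differ only in an ending like _2 or _b are one class to them, and where a whole thing is asked for, a point or a joint stands for the part that bears it (a point fixed in the world has none). Each returns a list of dicts, best first, with "confidence" (0 to 1); they miss things now and then, are a little off and sometimes report something else, mostly with a low value. They report only what shows in the picture. A call takes as long as a camera call. They do not tell look-alikes from the thing itself.
- models.boxes_of(name, camera): "extent" ([centre column, centre row, width, height] in pixels, round what is visible of it).
- models.silhouettes(name, camera): "pixels" (384x512 bool, what is visible of it) and "extent" ([centre column, centre row, width, height] in pixels, round what is visible of it).
The state is a dict: "t": time; "q": joint angles; "qd": joint speeds; "joint_efforts": joint torques, N m; "eef_pos": TCP position; "ee_rot": TCP orientation; "force": force on the tool from outside, world axes, zero at the start; "moment": the same for the moment, N m; "width": finger opening in m; "gripper_force": force on a finger pad.
Only numpy, scipy, OpenCV 4.12 (cv2) and the standard library are available. Lean on these libraries where they do the work, as an engineer would, in place of code of your own. Each camera call takes 0.05 s, during which the arm holds its last target. There are 200 camera calls.

TASK

Take the red-handled bar off the black rubber pad, put it in the holes of the blue collar one after another and turn the collar clockwise (seen from above) until it bears firmly on the brass ring beneath it, about 1.3 N m of turning effort in all, without overtightening. Turn it only with the bar, do not force the bar against the two red-topped posts, and leave the other things alone. Then lay the bar back down flat on the black pad.

Things in the scene. Friction and masses are not known exactly. Their poses are not given: they have to be found in the camera images.
- bar: Turning bar, loose, 110-180 g. Red square handle 22 x 22 x 64 mm; round steel rod of 10 mm diameter on the same axis. Origin at the centre of the handle's underside, x along the bar towards the rod's tip, z up as it lies. Axis 11 mm above the underside; handle x = -32 to 32 mm, tip at x = 135 mm, its last 4 mm tapered to 6 mm. Centre of mass about x = 17 mm.
- collar: Blue locking collar on an upright pillar, 100 mm diameter, 30 mm high; origin on its axis at its underside, 58 mm above the bench, z up. Six blind radial holes in the rim, 60 degrees apart, a white tick on top over each; 12 x 12 mm, bottom 16 mm from the axis, centre 15 mm above the underside. Its x axis points out through one hole. Its height hardly changes in turning.
- collar_mid (a point): Point on the collar's axis at the height of the holes' centres (73 mm above the bench). Tightening is clockwise from above: stiff at all times, about 0.6 N m, stays where left. After 1.0 to 1.8 rad it meets the brass ring; then the moment rises by 5 N m per rad more. 1.3 N m in all is right (9 N pushed 150 mm from the axis), over 1.8 N m too tight. A firm grip also passes moment.
- stand: Fixed pedestal: a pillar (top 104 mm above the bench) with the collar, on a round foot of 100 mm radius, 12 mm high; behind it a cradle with an opened tablet (x = 70 to 300 mm, y = -148 to 148 mm, up to 48 mm high). Origin on the bench at the pillar's axis; -x is the open side, roughly towards the robot.
- posts: Two fixed steel posts with red tops on the stand's foot, 12 mm diameter, tops 90 mm above the bench, 85 mm from the pillar's axis, 52 degrees either side of its -x direction. Origin on the pillar's axis 12 mm above the bench, axes as the stand's. The bar in a hole (let go, it stays there and sags 7 degrees) can swing about 44 degrees to either side of -x.
- thrust: Brass ring of 112 mm diameter, 6 mm thick, just under the collar, which bears on it when tightened. Round: its direction means nothing. Origin at the centre of its underside.
- pad: Fixed black rubber tool pad, 270 x 130 x 4 mm, long side along its x; origin at the centre of its underside on the bench. The bar lies on it at the start, rod towards the pad's +x.
- dish: Small steel screw dish, 90 mm diameter, 30 mm high, loose bystander; origin at the centre of its underside.
- driver: Yellow screwdriver, 150 mm long, lying on the bench, loose bystander; origin at its underside, x along it.
- battery: Black flat battery pack, 75 x 95 x 6 mm, loose bystander; origin at the centre of its underside.
Not all that is in view belongs to the job. Of the things that look like the bar, take the one that is nearest to the robot's base at the start.

How it is judged:
At the end, for the whole second after the job is handed in: The collar stays tightened on the brass ring (it still holds at least 0.32 N m of load on it, 8 N at 40 mm), and the bar lies flat (within 0.1 rad) and at rest on the black pad, the handle's middle over the pad (contact force between collar and thrust above 8 N and height (world z) of bar below 0.032 m and contact force between bar and pad above 0.3 N and angle between bar's own x axis and vertical between 1.47 and 1.67 rad and x of bar in the frame of pad between -0.135 and 0.135 m and y of bar in the frame of pad between -0.065 and 0.065 m and linear speed of bar below 0.02 m/s); the robot touches nothing.
It fails at once if collar overtightened (load on the brass ring over 1.28 N m, 32 N at 40 mm) (contact force between collar and thrust above 32 N).
It fails at once if collar touched by the gripper or arm instead of the bar (contact force between any of the fingers, the arm and collar above 1 N).
It fails at once if bar forced against a post (over 20 N) (contact force between bar and posts above 20 N).
It fails at once if dish, screwdriver or battery moved over 30 mm (distance of any of dish, driver, battery from where it was at the start of the episode above 0.03 m).
It also fails if it takes over 70 s, if anything falls off the work surface, if the arm or the gripper's body presses on something with over 40 N, if the wrist force passes 120 N, or if a joint passes its speed limit or range.

## Working session

There is one attempt and no reset: what is moved stays moved. The work goes in short steps, Python scripts to look and compute and a tool call to move; the robot and the scene stay as the last step left them, time stands still between calls to the robot, and variables do not carry over. Pictures are saved under pics/ and viewed, at most 10 in all, crops included, and the job is handed in when it is done.

Besides the shell and the picture viewer there is one more tool, called after "Emit:" in YAML: its name, and indented under it one key for each argument. play_rows: Moves the arm, as the interface text tells. Shifts and turns lie within -1 to 1; 1 stands for 25 mm of shift or 0.15 rad of turn. Its arguments: {"type":"object","properties":{"travel":{"type":"array","items":{"type":"array","items":{"type":"number"}}},"twist":{"type":"array","items":{"type":"number"}},"fingers":{"type":"number"},"newtons":{"type":"number"}},"required":["travel","twist"]}

```bash
ls; mkdir -p pics
cat > h.py <<'E'
import sys; sys.path.insert(0,'.')
import numpy as np, cv2
from station import arm, imaging, models
E
python3 - <<'E'
from h import *
s=arm.get_state(); print({k:np.round(v,3).tolist() for k,v in s.items()})
ims=[]
for c in ["top","side"]:
    f=imaging.grab_frame(c); np.savez(f'{c}.npz',**f)
    ims.append(f["pixels"]); print(c,f["fx"],f["cx"],f["cy"],np.round(f["R"],3).tolist(),np.round(f["t"],3))
    for n in ["bar","collar","posts","pad","dish","driver","battery","stand","thrust"]:
        print(n,[(round(d["confidence"],2),np.round(d["extent"]).tolist()) for d in models.boxes_of(n,c)])
    cv2.imwrite(f'pics/{c}0.png',cv2.resize(f["pixels"][:,:,::-1],(800,600),interpolation=cv2.INTER_CUBIC))
E
```

```text
pics
{'t': 0.0, 'q': [1.613, 0.359, 0.011, -0.0, -1.224, -0.288], 'qd': [0.002, 0.002, 0.003, -0.002, 0.001, -0.0], 'joint_efforts': [-0.002, -58.271, 29.306, 6.997, 0.007, -0.0], 'eef_pos': [0.164, 0.654, 0.245], 'ee_rot': [3.14, -0.0, -0.246], 'force': [0.214, -1.005, 0.411], 'moment': [-0.023, -0.009, 0.023], 'gripper_force': 0.0, 'width': 0.087}
top 430.63181129499634 252.445040797539 190.02309703711822 [[-0.025, -1.0, 0.004], [-0.989, 0.025, -0.143], [0.143, -0.007, -0.99]] [-0.144  0.583  1.263]
bar [(0.8, [312.0, 134.0, 34.0, 46.0]), (0.53, [313.0, 221.0, 10.0, 53.0]), (0.31, [174.0, 268.0, 12.0, 30.0])]
collar [(0.73, [198.0, 181.0, 36.0, 32.0]), (0.33, [233.0, 241.0, 29.0, 24.0]), (0.26, [175.0, 260.0, 8.0, 52.0])]
posts [(0.46, [202.0, 200.0, 52.0, 9.0])]
pad [(0.78, [309.0, 224.0, 52.0, 93.0])]
dish [(0.69, [96.0, 229.0, 28.0, 27.0])]
driver [(0.75, [174.0, 259.0, 10.0, 52.0])]
battery [(0.62, [233.0, 243.0, 31.0, 25.0])]
stand [(0.87, [195.0, 151.0, 100.0, 126.0])]
thrust [(0.59, [199.0, 188.0, 33.0, 23.0])]
side 378.415348380037 256.8402884814599 194.46169979798458 [[-0.947, -0.319, -0.021], [-0.203, 0.652, -0.73], [0.247, -0.688, -0.683]] [0.521 0.25  0.93 ]
bar [(0.78, [231.0, 158.0, 45.0, 10.0]), (0.7, [343.0, 127.0, 21.0, 25.0]), (0.49, [309.0, 172.0, 40.0, 11.0])]
collar [(0.69, [235.0, 222.0, 36.0, 36.0])]
posts []
pad [(0.92, [305.0, 179.0, 86.0, 34.0])]
dish [(0.8, [238.0, 355.0, 38.0, 40.0])]
driver [(0.64, [307.0, 282.0, 57.0, 20.0])]
battery [(0.8, [308.0, 227.0, 32.0, 28.0]), (0.24, [309.0, 282.0, 60.0, 20.0])]
stand [(0.93, [190.0, 225.0, 166.0, 90.0])]
thrust [(0.65, [235.0, 232.0, 39.0, 20.0])]
```

View pics/top0.png

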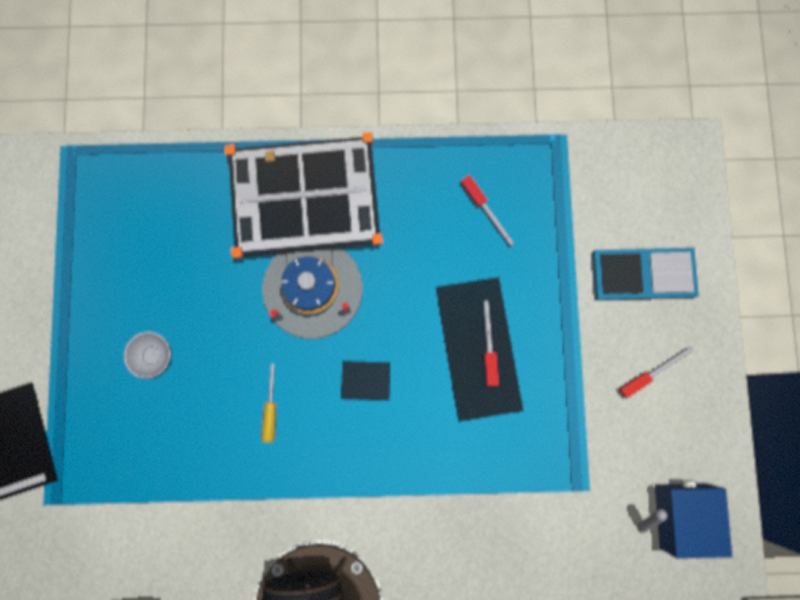

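View pics/side0.png

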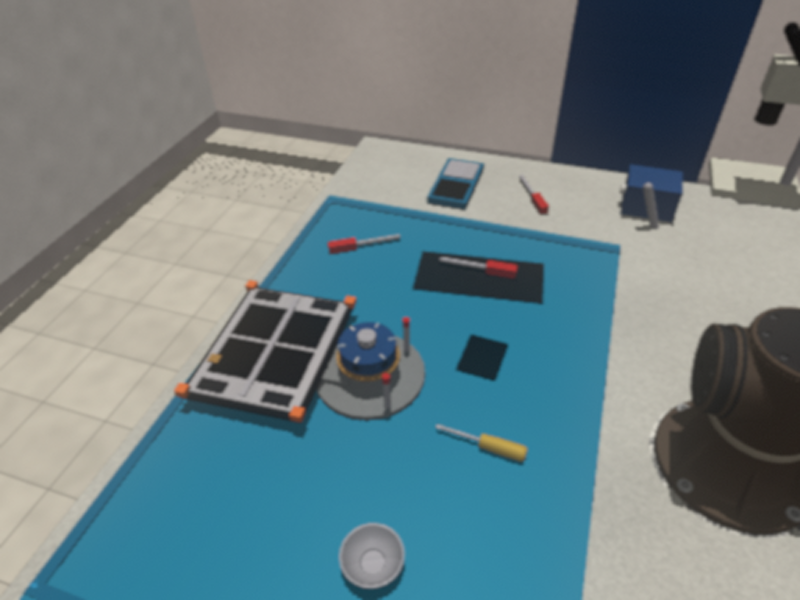

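Top view (800x600 scaled pixels): the candidates for the bar are a red handle on the pad at (490,345), one behind the pad at (487,210), one outside the mat at (655,372), and the yellow driver at (268,403). The base is near (315,590), so the bar on the pad is the nearest and fits the description. The collar is at (308,284), with post tops at (274,314) and (346,307). The side view agrees: the bar is at (480,265) on the pad.

```bash
cat >> h.py <<'E'
def load(c): return dict(np.load(f'{c}.npz'))
def ray(f,u,v):
    d=np.array([(u-f["cx"])/f["fx"],(v-f["cy"])/f["fy"],1.0]); R=np.array(f["R"]);t=np.array(f["t"])
    return -R.T@t, R.T@d
def onplane(f,u,v,z):
    o,d=ray(f,u,v); return o+d*(z-o[2])/d[2]
def blobs(mask,amin=4):
    n,l,s,c=cv2.connectedComponentsWithStats(mask.astype(np.uint8)); return [(c[i],s[i,4]) for i in range(1,n) if s[i,4]>=amin]
def red(p):
    h=cv2.cvtColor(p,cv2.COLOR_RGB2HSV); return ((h[...,0]<8)|(h[...,0]>172))&(h[...,1]>150)&(h[...,2]>90)
E
python3 - <<'E'
from h import *
for c in ["top","side"]:
    f=load(c)
    for z in (0.015,0.09):
        print(c,z)
        for b,a in blobs(red(f["pixels"])): print(np.round(b,1),a,np.round(onplane(f,b[0],b[1],z),3)) 
f=load("top")
print("rod tip",onplane(f,487*.64,302*.64,0.015))
print("pad",[np.round(onplane(f,x*.64,y*.64,0.004),3)[:2].tolist() for x,y in [(437,287),(499,278),(523,410),(459,421)]])
print("pillar top",onplane(f,306*.64,280*.64,.104),"side",onplane(load("side"),367*.64,337*.64,.104))
cr=f["pixels"][170:270,265:345]; cv2.imwrite('pics/crop.png',cv2.resize(cr[:,:,::-1],(480,600),interpolation=cv2.INTER_CUBIC))
E
```

```text
top 0.015
[302.9 121.6] 111 [ 0.798 -0.324  0.015]
[220.7 196. ] 7 [ 0.567 -0.06   0.015]
[175. 200.] 9 [0.558 0.081 0.015]
[314.2 235.8] 165 [ 0.437 -0.344  0.015]
[406.8 245.8] 125 [ 0.4   -0.624  0.015]
top 0.09
[302.9 121.6] 111 [ 0.775 -0.314  0.09 ]
[220.7 196. ] 7 [ 0.557 -0.065  0.09 ]
[175. 200.] 9 [0.549 0.068 0.09 ]
[314.2 235.8] 165 [ 0.435 -0.332  0.09 ]
[406.8 245.8] 125 [ 0.4   -0.597  0.09 ]
side 0.015
[345.1 128.5] 35 [ 0.404 -0.629  0.015]
[218.4 155.2] 44 [ 0.804 -0.329  0.015]
[320.9 170. ] 92 [ 0.442 -0.355  0.015]
[259.5 205. ] 6 [ 0.586 -0.134  0.015]
[246.4 240.4] 16 [0.577 0.01  0.015]
side 0.09
[345.1 128.5] 35 [ 0.396 -0.511  0.09 ]
[218.4 155.2] 44 [ 0.759 -0.239  0.09 ]
[320.9 170. ] 92 [ 0.43  -0.263  0.09 ]
[259.5 205. ] 6 [ 0.561 -0.062  0.09 ]
[246.4 240.4] 16 [0.553 0.068 0.09 ]
rod tip [ 0.56854425 -0.3418724   0.015     ]
pad [[0.603, -0.245], [0.618, -0.37], [0.356, -0.404], [0.338, -0.278]]
pillar top [0.60615722 0.00484852 0.104     ] side [0.60599467 0.0087516  0.104     ]
```

View pics/crop.png

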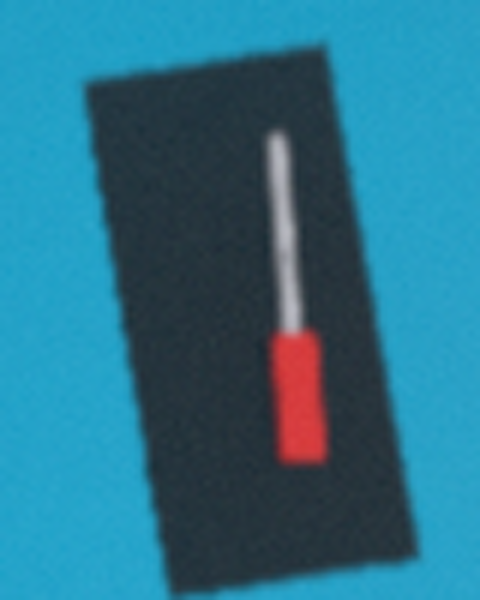

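The crop shows one red handle with its steel rod pointing up-image (+x), lying on the black pad, so the choice stands. I'll go over the stand first for a wrist view.

Emit:
play_rows:
  travel:
    - [0.8,0.9,0]
    - [0.8,0.9,0]
    - [0.8,0.9,0]
    - [0.8,0.9,0]
    - [0.8,0.9,0]
    - [0.8,0.9,0]
    - [0.8,0.9,0]
    - [0.8,0.9,0]
  twist: [0,0,0,0,0,0,0,0]

```text
t: 2.0
eef_pos: [0.2763, 0.4398, 0.2456]
ee_rot: [-3.141, -0.0, -0.245]
force: [0.5, 0.7, -0.8]
width: 0.0875
gripper_force: 0.0
```

Emit:
play_rows:
  travel:
    - [0.8,0.9,0]
    - [0.8,0.9,0]
    - [0.8,0.9,0]
    - [0.8,0.9,0]
    - [0.8,0.9,0]
    - [0.8,0.9,0]
    - [0.8,0.9,0]
    - [0.8,0.9,0]
  twist: [0,0,0,0,0,0,0,0]

```text
t: 3.0
eef_pos: [0.3875, 0.226, 0.2457]
ee_rot: [-3.141, -0.0, -0.246]
force: [0.2, 0.0, -0.0]
width: 0.0876
gripper_force: 0.0
```

Emit:
play_rows:
  travel:
    - [0.8,0.9,0]
    - [0.8,0.9,0]
    - [0.8,0.9,0]
    - [0.8,0.9,0]
    - [0.8,0.9,0]
    - [0.8,0.9,0]
    - [0.8,0.8,0]
    - [0,0,0]
  twist: [0,0,0,0,0,0,0,0]

```text
t: 4.0
eef_pos: [0.4854, 0.0413, 0.2454]
ee_rot: [3.141, 0.0, -0.248]
force: [0.3, 0.3, -0.4]
width: 0.0878
gripper_force: 0.0
```

```bash
cat >> h.py <<'E'
from scipy.spatial.transform import Rotation as Ro
def grabw(name):
    s=arm.get_state(); f=imaging.grab_frame("wrist")
    T=np.array(f.pop("T_tool_cam")); Rt=Ro.from_euler('xyz',s["ee_rot"]).as_matrix()
    Rc=Rt@T[:3,:3]; o=Rt@T[:3,3]+np.array(s["eef_pos"])
    f["R"]=Rc.T; f["t"]=-Rc.T@o; np.savez(f'{name}.npz',**f)
    cv2.imwrite(f'pics/{name}.png',cv2.resize(f["pixels"][:,:,::-1],(800,600),interpolation=cv2.INTER_CUBIC))
    print(T.round(3).tolist(),"cam",o.round(3)); return s,f
def proj(f,X):
    c=np.array(f["R"])@X+np.array(f["t"]); return np.array([c[0]/c[2]*f["fx"]+f["cx"],c[1]/c[2]*f["fy"]+f["cy"]])
E
python3 - <<'E'
from h import *
s,f=grabw("w1"); print(s["t"],np.round(s["eef_pos"],4),np.round(s["ee_rot"],4),np.round(s["q"],2))
for b,a in blobs(red(f["pixels"]),8): print(np.round(b,1),a,np.round(onplane(f,b[0],b[1],.09),4)) 
for n in ["collar","posts","thrust"]:
    print(n,[(round(d["confidence"],2),np.round(d["extent"]).tolist()) for d in models.boxes_of(n,"wrist")])
E
```

```text
[[-0.0, -0.966, -0.259, 0.069], [1.0, -0.0, -0.001, 0.001], [0.0, -0.259, 0.966, -0.139], [0.0, 0.0, 0.0, 1.0]] cam [0.552 0.024 0.385]
4.0 [0.4854 0.0413 0.2454] [ 3.1412e+00  2.0000e-04 -2.4830e-01] [ 0.49  0.05 -0.39  0.   -1.14  0.83]
[360.9  67.5] 198 [ 0.5591 -0.0651  0.09  ]
[210.4 119.3] 177 [0.5495 0.0681 0.09  ]
collar [(0.84, [267.0, 47.0, 124.0, 95.0])]
posts [(0.75, [287.0, 94.0, 168.0, 68.0])]
thrust [(0.67, [244.0, 258.0, 36.0, 116.0]), (0.62, [263.0, 66.0, 117.0, 70.0])]
```

View pics/w1.png

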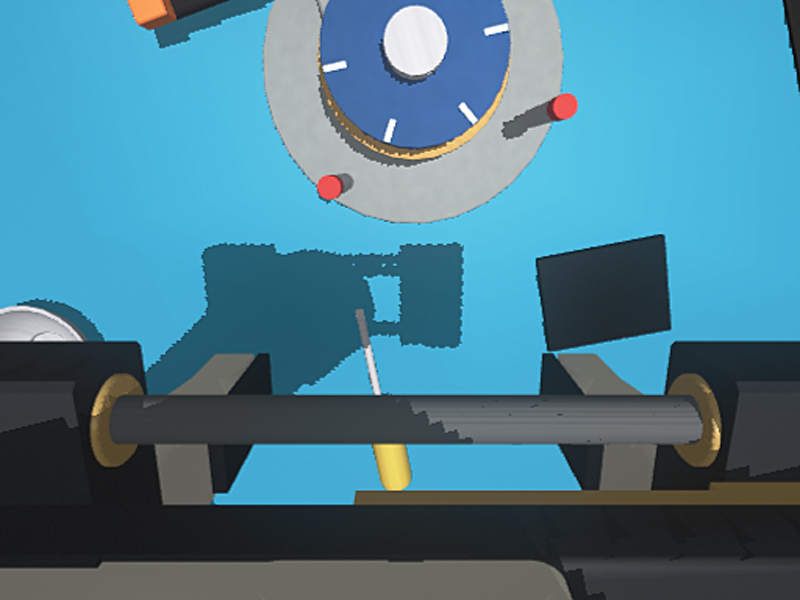

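The wrist view shows the collar with white ticks at (335,67), (390,130), (468,114) and (497,29), pillar cap near (415,37), and post tops at (330,187) and (564,106).

Run:
```python
from h import *
f=load("w1"); p=f["pixels"]; h=cv2.cvtColor(p,cv2.COLOR_RGB2HSV)
m=(h[...,1]<70)&(h[...,2]>190); ax=np.array([.6065,.0053])
for b,a in blobs(m,8):
    if b[1]<120:
        X=onplane(f,b[0],b[1],.088)[:2]; d=X-ax; print(np.round(b,1),a,X.round(4),"r",np.linalg.norm(d).round(4),"ang",np.degrees(np.arctan2(d[1],d[0])).round(1)%360, "z104",onplane(f,b[0],b[1],.104).round(4))
# bar from top image: handle & rod axis
f=load("top"); p=f["pixels"]; r=red(p)
ys,xs=np.nonzero(r); k=(abs(xs-314)<12)&(abs(ys-236)<20); P=np.array([onplane(f,x,y,.02)[:2] for x,y in zip(xs[k],ys[k])])
c=P.mean(0); u,s,v=np.linalg.svd(P-c); print("handle",c.round(4),v[0].round(3))
h=cv2.cvtColor(p,cv2.COLOR_RGB2HSV); m=np.zeros(r.shape,bool); m[185:226,300:322]=True
m&=(h[...,2]>140)&(h[...,1]<70); ys,xs=np.nonzero(m); P=np.array([onplane(f,x,y,.015)[:2] for x,y in zip(xs,ys)]); print("rod",P.mean(0).round(4),P.max(0).round(4),len(P),np.polyfit(P[:,0],P[:,1],1))
```

```text
[328.    4.5] 8 [ 0.6125 -0.0482] r 0.0538 ang 276.4 z104 [ 0.6093 -0.0443  0.104 ]
[265.5  25.3] 1424 [0.61   0.0039] r 0.0038 ang 339.1 z104 [0.6069 0.005  0.104 ]
[317.3  18.3] 76 [ 0.6048 -0.0379] r 0.0432 ang 267.7 z104 [ 0.602  -0.0346  0.104 ]
[334.4  15.1] 8 [ 0.6037 -0.0517] r 0.057 ang 267.2 z104 [ 0.6009 -0.0476  0.104 ]
[301.4  87.5] 915 [ 0.5558 -0.014 ] r 0.0543 ang 200.8 z104 [ 0.5556 -0.0119  0.104 ]
[340.2  31.5] 18 [ 0.5906 -0.054 ] r 0.0614 ang 255.0 z104 [ 0.5885 -0.0498  0.104 ]
[214.   42.1] 70 [0.6083 0.048 ] r 0.0427 ang 87.6 z104 [0.6053 0.0467 0.104 ]
[340.   41.5] 12 [ 0.5832 -0.0524] r 0.0622 ang 248.0 z104 [ 0.5816 -0.0483  0.104 ]
[353.1  53.7] 35 [ 0.5714 -0.0612] r 0.0752 ang 242.2 z104 [ 0.5704 -0.0566  0.104 ]
[299.   71.8] 66 [ 0.5686 -0.0148] r 0.0429 ang 207.9 z104 [ 0.5677 -0.0127  0.104 ]
[210.5  79.3] 10 [0.5811 0.059 ] r 0.0594 ang 115.3 z104 [0.5796 0.0571 0.104 ]
[248.9  83.1] 68 [0.5702 0.0283] r 0.043 ang 147.6 z104 [0.5692 0.0281 0.104 ]
[331.7  93.6] 238 [ 0.5446 -0.0379] r 0.0755 ang 214.9 z104 [ 0.545  -0.0346  0.104 ]
[216.7  87.7] 9 [0.5734 0.0558] r 0.0604 ang 123.3 z104 [0.5722 0.0541 0.104 ]
[313.5  96.4] 59 [ 0.5462 -0.0224] r 0.0664 ang 204.7 z104 [ 0.5465 -0.0199  0.104 ]
[314.2 114.2] 42 [ 0.5315 -0.02  ] r 0.0792 ang 198.6 z104 [ 0.5326 -0.0176  0.104 ]
[293.7 114.2] 44 [ 0.5359 -0.0028] r 0.0711 ang 186.5 z104 [ 0.5367 -0.0013  0.104 ]
handle [ 0.4373 -0.3428] [-0.999 -0.037]
rod [ 0.5215 -0.3406] [ 0.5695 -0.3357] 83 [ 0.03435298 -0.35848993]
```

Emit:
play_rows:
  travel:
    - [0,0,0]
    - [0,0,0]
    - [-0.1,1,0]
    - [-0.1,1,0]
    - [-0.1,1,0]
    - [-0.1,1,0]
    - [-0.1,1,0]
    - [-0.1,1,0]
  twist: [-0.95,-0.95,0,0,0,0,0,0]

```text
t: 5.2
eef_pos: [0.4758, -0.1073, 0.2458]
ee_rot: [-3.141, -0.0, 0.041]
force: [0.1, 0.6, 0.6]
width: 0.0873
gripper_force: 0.0
```

Emit:
play_rows:
  travel:
    - [-0.1,1,0]
    - [-0.1,1,0.5]
    - [-0.2,1,0.7]
    - [-0.2,1,0.8]
    - [-0.2,1,0.8]
    - [-0.2,1,0.8]
    - [-0.2,1,0.8]
    - [-0.2,1,0.8]
  twist: [0,0,0,0,0,0,0,0]

```text
t: 6.2
eef_pos: [0.4491, -0.3085, 0.1152]
ee_rot: [3.141, -0.001, 0.041]
force: [-0.1, 0.3, -0.2]
width: 0.0873
gripper_force: 0.0
```

Emit:
play_rows:
  travel:
    - [-0.2,0.9,0.6]
    - [0,0.3,0]
    - [0,0,0]
  twist: [0,0,0]
  fingers: 0.7

```text
t: 6.58
eef_pos: [0.4456, -0.3385, 0.101]
ee_rot: [3.141, -0.0, 0.039]
force: [0.4, -0.2, 0.3]
width: 0.0643
gripper_force: 0.0
```

Run:
```python
from h import *
s,f=grabw("w2"); print(s["t"],np.round(s["eef_pos"],4),np.round(s["ee_rot"],4),np.round(s["q"],2))
for b,a in blobs(red(f["pixels"]),8): print(np.round(b,1),a,np.round(onplane(f,b[0],b[1],.026),4))
```

```text
[[-0.0, -0.966, -0.258, 0.069], [1.0, -0.0, -0.001, 0.0], [0.001, -0.258, 0.966, -0.139], [0.0, 0.0, 0.0, 1.0]] cam [ 0.515 -0.336  0.241]
6.575 [ 0.4456 -0.3385  0.101 ] [ 3.1413e+00 -5.0000e-04  3.9300e-02] [-0.3   0.31 -0.43  0.   -0.83  1.91]
[265.2 211.8] 2561 [ 0.4438 -0.343   0.026 ]
```

View pics/w2.png

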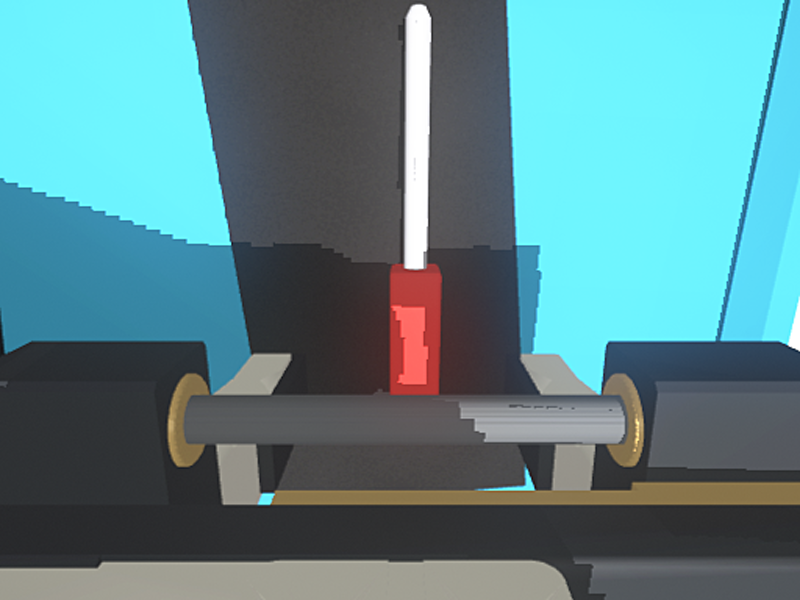

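The wrist view shows the bar between the open fingers, with the handle front at (415,267) and the rod tip at (418,5).

Run:
```python
from h import *
f=load("w2")
for n,u,v,z in [("tip",418,5,.015),("rodbase",415,268,.018),("hfront top",415,264,.026)]: print(n,onplane(f,u*.64,v*.64,z).round(4))
```

```text
tip [ 0.5733 -0.339   0.015 ]
rodbase [ 0.4699 -0.3423  0.018 ]
hfront top [ 0.4732 -0.342   0.026 ]
```

Emit:
play_rows:
  travel:
    - [0.1,0.15,0.8]
    - [0,0,0.8]
    - [0,0,0.8]
    - [0,0,0.4]
    - [0,0,0.2]
    - [0,0,0]
  twist: [0,0,0,0,0,0]

```text
t: 7.38
eef_pos: [0.448, -0.3421, 0.0259]
ee_rot: [3.141, -0.0, 0.04]
force: [0.5, 1.0, 0.3]
width: 0.0613
gripper_force: 0.0
```

Emit:
play_rows:
  travel:
    - [0,0,0]
    - [0,0,0]
    - [0,0,0]
    - [0,0,0]
    - [0,0,0]
  twist: [0,0,0,0,0]
  fingers: 0
  newtons: 45

```text
t: 8.0
eef_pos: [0.4477, -0.3423, 0.0256]
ee_rot: [3.142, -0.0, 0.039]
force: [-0.3, -0.4, 1.1]
width: 0.0214
gripper_force: 45.0
```

Emit:
play_rows:
  travel:
    - [0,0,-0.8]
    - [0,0,-0.9]
    - [0,0,-0.9]
    - [0,0,-0.9]
    - [0,0,-0.9]
    - [0.46,-0.94,0]
    - [0.46,-0.94,0]
    - [0.46,-0.94,0]
  twist: [0,0,-0.99,-0.99,-0.99,0,0,0]

```text
t: 9.0
eef_pos: [0.4449, -0.263, 0.1353]
ee_rot: [-3.141, 0.0, 0.484]
force: [0.1, -0.3, -1.2]
width: 0.0216
gripper_force: 45.0
```

Emit:
play_rows:
  travel:
    - [0.46,-0.94,0]
    - [0.46,-0.94,0]
    - [0.46,-0.94,0]
    - [0.46,-0.94,0]
    - [0.46,-0.94,0]
    - [0.46,-0.94,0]
    - [0.46,-0.94,0]
    - [0,0,0]
  twist: [0,0,0,0,0,0,0,0]

```text
t: 10.0
eef_pos: [0.4398, -0.0796, 0.1356]
ee_rot: [-3.141, -0.0, 0.487]
force: [-0.2, -0.5, -2.2]
width: 0.0215
gripper_force: 45.0
```

```bash
cat >> h.py <<'E'
AX=np.array([.6067,.0052])
def rel(s,hole):
    "pose relative to hole radial line: needed moves (tool units) to pre-insert"
    a=np.radians(hole); u=np.array([np.cos(a),np.sin(a)]); d=np.array(s["eef_pos"][:2])-AX
    yaw=s["ee_rot"][2]; tx=np.array([np.cos(yaw),np.sin(yaw)]); ty=np.array([np.sin(yaw),-np.cos(yaw)])
    print("t",s["t"],"tcp",np.round(s["eef_pos"],4),"yaw",round(yaw,4),"r",np.linalg.norm(d).round(4),"ang",(np.degrees(np.arctan2(d[1],d[0]))%360).round(2),"bar ang",(np.degrees(yaw)+180).round(2))
    print(" offset along radial",(d@u).round(4)," lateral(ccw)",(u[0]*d[1]-u[1]*d[0]).round(4)," F",np.round(s["force"],1)," M",np.round(s["moment"],2)," Maxis",round(s["moment"][2]+d[0]*s["force"][1]-d[1]*s["force"][0],3))
E
python3 - <<'E'
from h import *
s,f=grabw("w3"); rel(s,207.7)
E
```

```text
[[-0.0, -0.966, -0.258, 0.069], [1.0, -0.0, -0.001, 0.0], [0.001, -0.258, 0.966, -0.139], [0.0, 0.0, 0.0, 1.0]] cam [ 0.501 -0.048  0.275]
t 10.0 tcp [ 0.4398 -0.0796  0.1356] yaw 0.4867 r 0.1872 ang 206.93 bar ang 207.88
 offset along radial 0.1872  lateral(ccw) -0.0025  F [-0.2 -0.5 -2.2]  M [-0.07 -0.05 -0.02]  Maxis 0.041
```

View pics/w3.png

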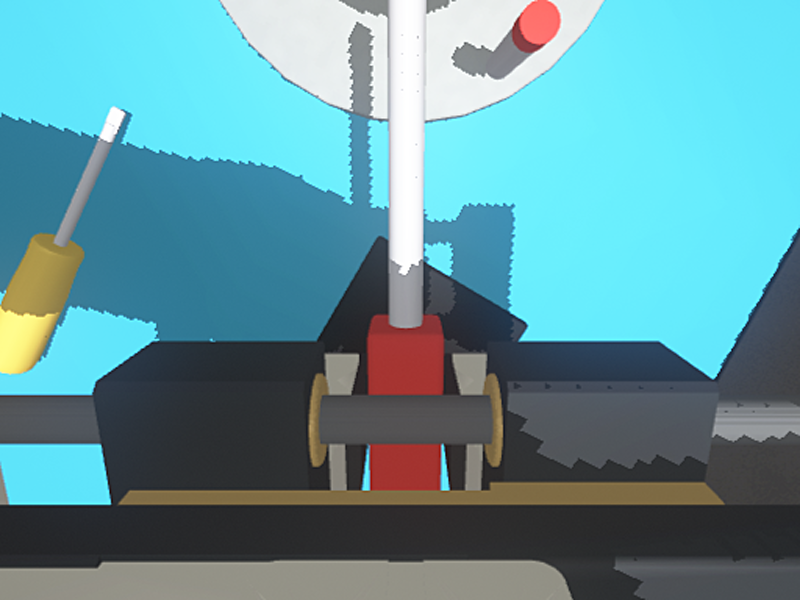

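The wrist view shows the bar held straight between the fingers, rod along column 407 and its tip beyond the top edge; the right post top is at (537,22), clear of the rod. I'll lower to hole height and check the tip with the fixed cameras.

Emit:
play_rows:
  travel:
    - [0,0.1,0.8]
    - [0,0,0.8]
    - [0,0,0.48]
    - [0,0,0]
    - [0,0,0]
  twist: [0,0,0,0,0]

```text
t: 10.68
eef_pos: [0.4415, -0.0831, 0.084]
ee_rot: [3.141, -0.0, 0.485]
force: [-0.2, 0.7, -2.0]
width: 0.0215
gripper_force: 45.0
```

```bash
cat >> h.py <<'E'
def rodcheck(tag,hole):
    s,w=grabw("wr"+tag); rel(s,hole)
    Rt=Ro.from_euler('xyz',s["ee_rot"]).as_matrix(); p=np.array(s["eef_pos"])
    bar=lambda x,dy=0,dz=.0106: p+Rt@np.array([x-.010,dy,dz])
    out=[]
    for c in ("top","side"):
        f=imaging.grab_frame(c); np.savez(f'{c}{tag}.npz',**f)
        g=f["pixels"].copy(); im=cv2.resize(g[:,:,::-1],None,fx=8,fy=8,interpolation=cv2.INTER_CUBIC)
        P=lambda X:tuple(int(round(v)) for v in (proj(f,X)+.5)*8)
        cv2.line(im,P(bar(32)) if 0 else P(bar(.032)),P(bar(.135)),(0,255,0),1)
        a=np.radians(hole);u=np.array([np.cos(a),np.sin(a)])
        for r in (.05,): cv2.circle(im,P(np.r_[AX+r*u,.073]),4,(0,255,255),1)
        cv2.circle(im,P(np.r_[AX+.0495*u,.088]),4,(255,0,255),1)
        q=P(bar(.11)); x0=min(max(q[0]-200,0),4096-400); y0=min(max(q[1]-300,0),3072-600); out.append(im[y0:y0+600,x0:x0+400])
    cv2.imwrite(f'pics/chk{tag}.png',np.hstack(out)); print("cx",w["cx"],"fx",w["fx"])
E
python3 - <<'E'
from h import *
rodcheck("a",207.7)
E
```

```text
[[-0.0, -0.966, -0.258, 0.069], [1.0, -0.0, -0.001, 0.0], [0.001, -0.258, 0.966, -0.139], [0.0, 0.0, 0.0, 1.0]] cam [ 0.503 -0.051  0.224]
t 10.675 tcp [ 0.4415 -0.0831  0.084 ] yaw 0.4847 r 0.1873 ang 208.13 bar ang 207.77
 offset along radial 0.1873  lateral(ccw) 0.0014  F [-0.2  0.7 -2. ]  M [-0.   -0.07  0.02]  Maxis -0.119
cx 259.2131374822057 fx 333.81866931382024
```

View pics/chka.png

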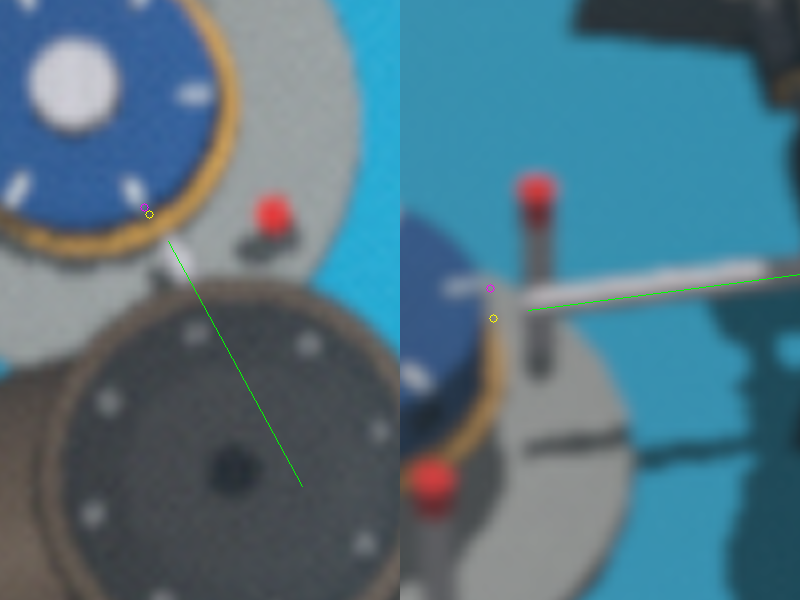

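The side view puts the rod within about 1 mm of the predicted line (its centre is slightly above) and aimed at the hole. The top view agrees, with the tip at (170,245). Inserting gently.

Emit:
play_rows:
  travel:
    - [0,-0.05,0]
    - [0.2,0,0]
    - [0.2,0,0]
    - [0.2,0,0]
    - [0.2,0,0]
    - [0,0,0]
  twist: [0,0,0,0,0,0]

```text
t: 11.58
eef_pos: [0.4586, -0.0724, 0.0834]
ee_rot: [-3.142, 0.0, 0.485]
force: [0.2, -0.0, -2.0]
width: 0.0216
gripper_force: 45.0
```

Run:
```python
from h import *
rel(arm.get_state(),207.7)
```

```text
t 11.575 tcp [ 0.4586 -0.0724  0.0834] yaw 0.4849 r 0.1672 ang 207.64 bar ang 207.78
 offset along radial 0.1672  lateral(ccw) -0.0002  F [ 0.2 -0.  -2. ]  M [-0.07 -0.04 -0.06]  Maxis -0.035
```

Emit:
play_rows:
  travel:
    - [0.2,0,0]
    - [0.2,0,0]
    - [0.2,0,0]
    - [0.2,0,0]
    - [0,0,0]
  twist: [0,0,0,0,0]

```text
t: 12.2
eef_pos: [0.4763, -0.063, 0.0835]
ee_rot: [3.142, -0.0, 0.485]
force: [0.3, -0.4, -1.5]
width: 0.0214
gripper_force: 45.0
```

Run:
```python
from h import *
rel(arm.get_state(),207.7)
```

```text
t 12.2 tcp [ 0.4763 -0.063   0.0835] yaw 0.485 r 0.1471 ang 207.63 bar ang 207.79
 offset along radial 0.1471  lateral(ccw) -0.0002  F [ 0.3 -0.4 -1.5]  M [-0.08 -0.03  0.03]  Maxis 0.103
```

Emit:
play_rows:
  travel:
    - [0.02,-0.44,0]
    - [0.02,-0.44,0]
    - [0.02,-0.44,0]
    - [0.02,-0.44,0]
  twist: [0.5,0.5,0.5,0.5]

```text
t: 12.7
eef_pos: [0.4617, -0.0227, 0.0837]
ee_rot: [3.14, 0.0, 0.18]
force: [4.9, -10.8, -1.7]
width: 0.0218
gripper_force: 45.6
```

Run:
```python
from h import *
rel(arm.get_state(),207.7)
```

```text
t 12.7 tcp [ 0.4617 -0.0227  0.0837] yaw 0.1805 r 0.1476 ang 190.87 bar ang 190.34
 offset along radial 0.1413  lateral(ccw) -0.0427  F [  4.9 -10.8  -1.7]  M [-3.78 -1.41 -0.97]  Maxis 0.725
```

Emit:
play_rows:
  travel:
    - [0.02,-0.44,0]
    - [0.02,-0.44,0]
    - [0.02,-0.44,0]
    - [0.02,-0.44,0]
    - [0.02,-0.44,0]
    - [0.02,-0.44,0]
    - [0.02,-0.44,0]
    - [0.02,-0.44,0]
  twist: [0.5,0.5,0.5,0.5,0.5,0.5,0.5,0.5]

```text
t: 13.7
eef_pos: [0.4704, 0.0625, 0.083]
ee_rot: [3.137, 0.003, -0.42]
force: [-2.0, -9.0, 0.5]
width: 0.0218
gripper_force: 45.2
```

Run:
```python
from h import *
rel(arm.get_state(),207.7)
```

```text
t 13.7 tcp [0.4704 0.0625 0.083 ] yaw -0.4198 r 0.1478 ang 157.18 bar ang 155.95
 offset along radial 0.094  lateral(ccw) -0.1141  F [-2.  -9.   0.5]  M [-3.28  0.35 -0.67]  Maxis 0.67
```

Emit:
play_rows:
  travel:
    - [0.02,-0.41,0]
    - [0.02,-0.41,0]
    - [0.02,-0.41,0]
    - [0,0,0]
  twist: [0.47,0.47,0.47,0]

```text
t: 14.2
eef_pos: [0.4853, 0.0893, 0.0825]
ee_rot: [3.136, 0.003, -0.63]
force: [-6.6, -2.9, 2.9]
width: 0.0218
gripper_force: 45.1
```

Run:
```python
from h import *
rel(arm.get_state(),207.7)
```

```text
t 14.2 tcp [0.4853 0.0893 0.0825] yaw -0.6296 r 0.1477 ang 145.29 bar ang 143.93
 offset along radial 0.0684  lateral(ccw) -0.1309  F [-6.6 -2.9  2.9]  M [-1.36  2.36 -0.53]  Maxis 0.374
```

Emit:
play_rows:
  travel:
    - [0,0.1,0]
    - [-0.3,0,0]
    - [-0.5,0,0]
    - [-0.5,0,0]
    - [-0.5,0,0]
    - [0,0,-0.7]
    - [0,0,-0.7]
    - [0,0,-0.7]
  twist: [0,0,0,0,0,0,0,0]

```text
t: 15.2
eef_pos: [0.4501, 0.1163, 0.1369]
ee_rot: [-3.14, -0.0, -0.626]
force: [0.9, -0.1, -1.8]
width: 0.0217
gripper_force: 45.0
```

Run:
```python
from h import *
s,f=grabw("w4"); rel(s,147)
p=f["pixels"]; h=cv2.cvtColor(p,cv2.COLOR_RGB2HSV)
m=(h[...,1]<70)&(h[...,2]>190)
for b,a in blobs(m,20):
    X=onplane(f,b[0],b[1],.088)[:2]; d=X-AX
    if .036<np.linalg.norm(d)<.05: print(np.round(b,1),a,"r",np.linalg.norm(d).round(4),"ang",np.degrees(np.arctan2(d[1],d[0])).round(1)%360)
g=imaging.grab_frame("top"); h=cv2.cvtColor(g["pixels"],cv2.COLOR_RGB2HSV); np.savez('top4.npz',**g)
# top: brightness profile round the tick circle
best=[]
for off in np.arange(0,60,.5):
    v=[]
    for k in range(6):
        a=np.radians(off+60*k)
        for r in (.040,.043,.046):
            q=proj(g,np.r_[AX+r*np.array([np.cos(a),np.sin(a)]),.088]); v.append(cv2.getRectSubPix(g["pixels"][:,:,0].copy(),(1,1),tuple(map(float,q)))[0,0])
    best.append((np.mean(v),off))
print("top tick offset",sorted(best)[-4:])
```

```text
[[-0.0, -0.966, -0.259, 0.069], [1.0, -0.0, -0.0, 0.0], [0.0, -0.259, 0.966, -0.139], [0.0, 0.0, 0.0, 1.0]] cam [0.506 0.075 0.276]
t 15.2 tcp [0.4501 0.1163 0.1369] yaw -0.6255 r 0.192 ang 144.66 bar ang 144.16
 offset along radial 0.1918  lateral(ccw) -0.0079  F [ 0.9 -0.1 -1.8]  M [ 0.03 -0.03  0.  ]  Maxis -0.087
top tick offset [(np.float64(139.72222222222223), np.float64(31.5)), (np.float64(140.16666666666666), np.float64(33.0)), (np.float64(141.5), np.float64(32.0)), (np.float64(141.88888888888889), np.float64(32.5))]
```

Emit:
play_rows:
  travel:
    - [0,0,-0.9]
    - [0,0,-0.9]
    - [0,0,-0.9]
    - [0,0,-0.9]
    - [0,0,-0.9]
    - [0.2,0.9,0]
    - [0.2,0.9,0]
    - [0.2,0.9,0]
  twist: [-0.83,-0.83,-0.83,-0.83,-0.83,0,0,0]

```text
t: 16.3
eef_pos: [0.4648, 0.0477, 0.2478]
ee_rot: [-3.141, 0.0, -0.004]
force: [-0.2, 0.2, -1.2]
width: 0.0218
gripper_force: 45.0
```

Emit:
play_rows:
  travel:
    - [0.2,0.9,0]
    - [0.2,0.9,0]
    - [0,0,0]
  twist: [0,0,0]

```text
t: 16.68
eef_pos: [0.4746, 0.0021, 0.2476]
ee_rot: [3.141, 0.001, -0.006]
force: [-0.4, -0.5, -1.5]
width: 0.0217
gripper_force: 45.0
```

Run:
```python
from h import *
s,f=grabw("w5"); rel(s,180)
p=f["pixels"]; h=cv2.cvtColor(p,cv2.COLOR_RGB2HSV)
m=(h[...,1]<70)&(h[...,2]>190)
for b,a in blobs(m,15):
    X=onplane(f,b[0],b[1],.088)[:2]; d=X-AX
    if .036<np.linalg.norm(d)<.05: print(np.round(b,1),a,"r",np.linalg.norm(d).round(4),"ang",np.degrees(np.arctan2(d[1],d[0])).round(1)%360)
for b,a in blobs(red(p),30): print(b.round(1),a,onplane(f,b[0],b[1],.09).round(4))
```

```text
[[-0.0, -0.966, -0.258, 0.069], [1.0, -0.0, -0.001, 0.001], [0.001, -0.258, 0.966, -0.139], [0.0, 0.0, 0.0, 1.0]] cam [0.544 0.001 0.387]
t 16.675 tcp [0.4746 0.0021 0.2476] yaw -0.0058 r 0.1321 ang 181.33 bar ang 179.67
 offset along radial 0.1321  lateral(ccw) 0.0031  F [-0.4 -0.5 -1.5]  M [0.   0.   0.01]  Maxis 0.068
[281.8  70.2] 70 r 0.0432 ang 212.2
[231.4  72.1] 37 r 0.0426 ang 152.7
[179.4  94.5] 46 [0.551  0.0695 0.09  ]
[259.1 231.1] 1935 [0.4259 0.0023 0.09  ]
[258.9 298.9] 1302 [0.3528 0.0029 0.09  ]
```

View pics/w5.png

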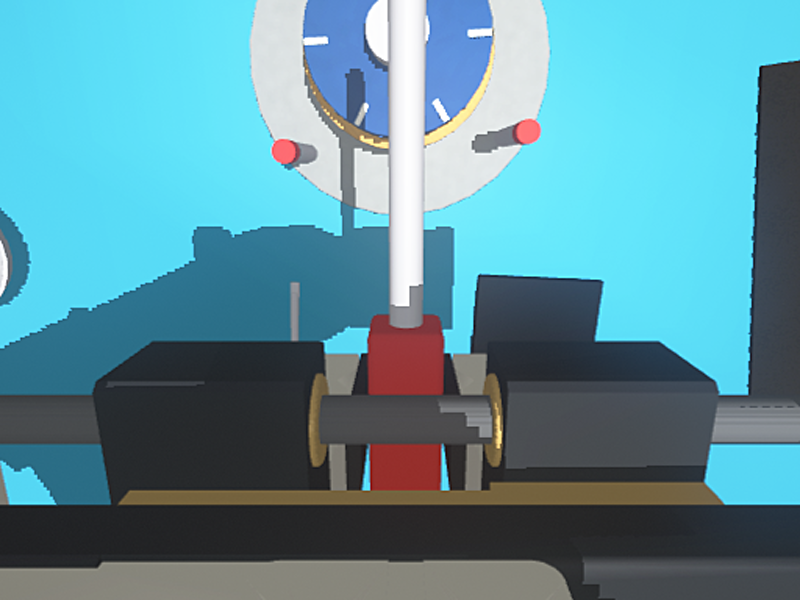

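The wrist view shows the next ticks at (441,110) = 212.3° and (361,115) = 152.7°, so the collar has turned 55°. The bar still sits straight in the grip.

Emit:
play_rows:
  travel:
    - [0,0,0]
    - [0,0,0]
    - [0,0,0]
    - [0,0,0]
    - [-0.74,0.68,0]
    - [-0.74,0.68,0]
    - [-0.74,0.68,0]
    - [-0.74,0.68,0]
  twist: [-0.95,-0.95,-0.95,-0.95,0,0,0,0]

```text
t: 17.73
eef_pos: [0.4485, -0.0941, 0.2482]
ee_rot: [-3.141, -0.0, 0.567]
force: [-0.1, -0.6, -1.6]
width: 0.0216
gripper_force: 45.0
```

Emit:
play_rows:
  travel:
    - [0,0,0.8]
    - [0,0,0.9]
    - [0,0,0.9]
    - [0,0,0.9]
    - [0,0,0.9]
    - [0,0,0.9]
    - [0,0,0.8]
    - [0,0,0]
  twist: [0,0,0,0,0,0,0,0]

```text
t: 18.73
eef_pos: [0.4477, -0.0938, 0.0947]
ee_rot: [-3.14, 0.003, 0.566]
force: [-0.2, -0.6, -1.4]
width: 0.0219
gripper_force: 45.0
```

Run:
```python
from h import *
for i in range(4):
    rel(arm.get_state(),212.3); imaging.grab_frame("top")
```

```text
t 18.725 tcp [ 0.4477 -0.0938  0.0947] yaw 0.5664 r 0.1873 ang 211.91 bar ang 212.45
 offset along radial 0.1873  lateral(ccw) -0.0013  F [-0.2 -0.6 -1.4]  M [-0.08 -0.03  0.01]  Maxis 0.08
t 18.775 tcp [ 0.4485 -0.0938  0.0958] yaw 0.5666 r 0.1866 ang 212.06 bar ang 212.46
 offset along radial 0.1866  lateral(ccw) -0.0008  F [-0.4 -0.2 -1.6]  M [-0.07 -0.1  -0.09]  Maxis -0.101
t 18.825 tcp [ 0.4491 -0.0939  0.0964] yaw 0.5667 r 0.1862 ang 212.15 bar ang 212.47
 offset along radial 0.1862  lateral(ccw) -0.0005  F [ 1.  -0.2 -1.5]  M [-0.04 -0.09  0.01]  Maxis 0.136
t 18.875 tcp [ 0.4494 -0.0939  0.0967] yaw 0.5665 r 0.1859 ang 212.21 bar ang 212.46
 offset along radial 0.1859  lateral(ccw) -0.0003  F [ 0.2 -0.5 -1.4]  M [-0.1  -0.07  0.  ]  Maxis 0.102
```

Emit:
play_rows:
  travel:
    - [0,0,0.52]
    - [0,0,0]
    - [0.2,0,0]
    - [0.2,0,0]
    - [0.2,0,0]
    - [0.2,0,0]
    - [0,0,0]
  twist: [0,0,0,0,0,0,0]

```text
t: 19.8
eef_pos: [0.4661, -0.0834, 0.0831]
ee_rot: [3.142, -0.0, 0.566]
force: [0.5, 0.2, -2.1]
width: 0.0218
gripper_force: 45.0
```

Run:
```python
from h import *
rel(arm.get_state(),212.3)
```

```text
t 19.8 tcp [ 0.4661 -0.0834  0.0831] yaw 0.566 r 0.1662 ang 212.21 bar ang 212.43
 offset along radial 0.1662  lateral(ccw) -0.0002  F [ 0.5  0.2 -2.1]  M [-0.1  -0.06  0.02]  Maxis 0.039
```

Emit:
play_rows:
  travel:
    - [0.2,0,0]
    - [0.2,0,0]
    - [0.2,0,0]
    - [0.2,0,0]
    - [0,0,0]
  twist: [0,0,0,0,0]

```text
t: 20.42
eef_pos: [0.4829, -0.0727, 0.083]
ee_rot: [3.142, 0.0, 0.566]
force: [-0.2, -0.3, -1.3]
width: 0.0219
gripper_force: 45.0
```

Run:
```python
from h import *
rel(arm.get_state(),212.3)
```

```text
t 20.425 tcp [ 0.4829 -0.0727  0.083 ] yaw 0.566 r 0.1463 ang 212.18 bar ang 212.43
 offset along radial 0.1463  lateral(ccw) -0.0003  F [-0.2 -0.3 -1.3]  M [-0.08 -0.04  0.01]  Maxis 0.039
```

Emit:
play_rows:
  travel:
    - [0.01,-0.26,0]
    - [0.01,-0.26,0]
    - [0.01,-0.26,0]
    - [0.01,-0.26,0]
  twist: [0.3,0.3,0.3,0.3]

```text
t: 20.92
eef_pos: [0.471, -0.0507, 0.0833]
ee_rot: [3.14, 0.0, 0.383]
force: [3.7, -9.9, -1.9]
width: 0.0217
gripper_force: 45.5
```

Run:
```python
from h import *
rel(arm.get_state(),212.3)
```

```text
t 20.925 tcp [ 0.471  -0.0507  0.0833] yaw 0.3826 r 0.1468 ang 202.4 bar ang 201.92
 offset along radial 0.1446  lateral(ccw) -0.0252  F [ 3.7 -9.9 -1.9]  M [-3.83 -1.21 -0.94]  Maxis 0.609
```

Emit:
play_rows:
  travel:
    - [0.01,-0.26,0]
    - [0.01,-0.26,0]
    - [0.01,-0.26,0]
    - [0.01,-0.26,0]
  twist: [0.3,0.3,0.3,0.3]

```text
t: 21.42
eef_pos: [0.4632, -0.026, 0.083]
ee_rot: [3.14, 0.001, 0.202]
force: [2.8, -10.0, -1.8]
width: 0.0219
gripper_force: 45.4
```

Run:
```python
from h import *
rel(arm.get_state(),212.3)
```

```text
t 21.425 tcp [ 0.4632 -0.026   0.083 ] yaw 0.2024 r 0.1469 ang 192.24 bar ang 191.6
 offset along radial 0.138  lateral(ccw) -0.0504  F [  2.8 -10.   -1.8]  M [-3.65 -0.79 -0.86]  Maxis 0.656
```

Emit:
play_rows:
  travel:
    - [0.01,-0.26,0]
    - [0.01,-0.26,0]
    - [0.01,-0.26,0]
    - [0.01,-0.26,0]
  twist: [0.3,0.3,0.3,0.3]

```text
t: 21.92
eef_pos: [0.4599, -0.0003, 0.0828]
ee_rot: [3.14, 0.003, 0.022]
force: [1.1, -10.0, -1.2]
width: 0.0216
gripper_force: 45.3
```

Run:
```python
from h import *
rel(arm.get_state(),212.3)
```

```text
t 21.925 tcp [ 4.599e-01 -3.000e-04  8.280e-02] yaw 0.0224 r 0.1469 ang 182.15 bar ang 181.28
 offset along radial 0.127  lateral(ccw) -0.0738  F [  1.1 -10.   -1.2]  M [-3.47 -0.16 -0.75]  Maxis 0.723
```

Emit:
play_rows:
  travel:
    - [0.01,-0.26,0]
    - [0.01,-0.26,0]
    - [0.01,-0.26,0]
    - [0.01,-0.26,0]
  twist: [0.3,0.3,0.3,0.3]

```text
t: 22.42
eef_pos: [0.4611, 0.0248, 0.0825]
ee_rot: [3.138, 0.004, -0.158]
force: [-1.4, -12.2, -0.3]
width: 0.0214
gripper_force: 45.3
```

Run:
```python
from h import *
rel(arm.get_state(),212.3)
```

```text
t 22.425 tcp [0.4611 0.0248 0.0825] yaw -0.1578 r 0.147 ang 172.33 bar ang 170.96
 offset along radial 0.1126  lateral(ccw) -0.0944  F [ -1.4 -12.2  -0.3]  M [-4.59  0.29 -0.71]  Maxis 1.094
```

Emit:
play_rows:
  travel:
    - [0.01,-0.26,0]
  twist: [0.3]

```text
t: 22.55
eef_pos: [0.462, 0.0309, 0.0824]
ee_rot: [3.137, 0.004, -0.203]
force: [-1.0, -12.8, 1.1]
width: 0.0216
gripper_force: 45.2
```

Run:
```python
from h import *
rel(arm.get_state(),212.3)
```

```text
t 22.55 tcp [0.462  0.0309 0.0824] yaw -0.2028 r 0.147 ang 169.93 bar ang 168.38
 offset along radial 0.1086  lateral(ccw) -0.0991  F [ -1.  -12.8   1.1]  M [-4.89  0.41 -0.68]  Maxis 1.209
```

Emit:
play_rows:
  travel:
    - [0,-0.2,0]
  twist: [0.2]

```text
t: 22.68
eef_pos: [0.4628, 0.0355, 0.0824]
ee_rot: [3.136, 0.004, -0.233]
force: [-1.0, -14.3, 1.6]
width: 0.022
gripper_force: 45.4
```

Run:
```python
from h import *
rel(arm.get_state(),212.3)
```

```text
t 22.675 tcp [0.4628 0.0355 0.0824] yaw -0.2327 r 0.147 ang 168.09 bar ang 166.67
 offset along radial 0.1054  lateral(ccw) -0.1025  F [ -1.  -14.3   1.6]  M [-5.65  0.21 -0.74]  Maxis 1.338
```

Total moment 1.34 N m; back off the play, retract and lift.

Emit:
play_rows:
  travel:
    - [0,0.2,0]
    - [0,0.2,0]
    - [-0.3,0,0]
    - [-0.5,0,0]
    - [-0.5,0,0]
    - [-0.5,0,0]
    - [0,0,-0.8]
    - [0,0,-0.8]
  twist: [-0.25,-0.25,0,0,0,0,0,0]

```text
t: 23.68
eef_pos: [0.4185, 0.0357, 0.1235]
ee_rot: [3.141, 0.0, -0.154]
force: [0.3, 0.4, -1.0]
width: 0.0218
gripper_force: 45.0
```

Run:
```python
from h import *
rel(arm.get_state(),180)
```

```text
t 23.675 tcp [0.4185 0.0357 0.1235] yaw -0.1535 r 0.1907 ang 170.79 bar ang 171.2
 offset along radial 0.1882  lateral(ccw) -0.0305  F [ 0.3  0.4 -1. ]  M [ 0.06 -0.06  0.04]  Maxis -0.04
```

Emit:
play_rows:
  travel:
    - [0,0,-0.8]
    - [0,0,-0.8]
    - [0,1,0]
    - [0,1,0]
    - [0,1,0]
    - [0,1,0]
    - [0,1,0]
    - [0,1,0]
  twist: [-0.84,-0.84,0,0,0,0,0,0]

```text
t: 24.68
eef_pos: [0.4334, -0.1142, 0.1631]
ee_rot: [-3.141, -0.0, 0.098]
force: [0.1, -0.3, -2.0]
width: 0.0214
gripper_force: 45.0
```

Emit:
play_rows:
  travel:
    - [0,1,0]
    - [0,1,0]
    - [0,1,0]
    - [0,1,0]
    - [0,1,0.6]
    - [0,1,0.8]
    - [0,1,0.8]
    - [0,1,0.8]
  twist: [0,0,0,0,0,0,0,0]

```text
t: 25.68
eef_pos: [0.4533, -0.3132, 0.0875]
ee_rot: [3.142, -0.0, 0.098]
force: [-0.2, 0.3, -1.7]
width: 0.0219
gripper_force: 45.0
```

Emit:
play_rows:
  travel:
    - [0.2,0.7,0.6]
    - [0,0,0.7]
    - [0,0,0.5]
    - [0,0,0]
    - [0,0,0]
    - [0,0,0]
  twist: [0,0,0,0,0,0]

```text
t: 26.42
eef_pos: [0.4604, -0.3297, 0.0439]
ee_rot: [3.141, -0.001, 0.098]
force: [-0.1, 0.8, -1.6]
width: 0.0217
gripper_force: 45.0
```

Emit:
play_rows:
  travel:
    - [0,0,0.3]
    - [0,0,0.2]
    - [0,0,0.15]
    - [0,0,0]
    - [0,0,0]
    - [0,0,0]
  twist: [0,0,0,0,0,0]

```text
t: 27.18
eef_pos: [0.4599, -0.3298, 0.027]
ee_rot: [3.141, -0.0, 0.098]
force: [0.5, -0.0, -1.0]
width: 0.0215
gripper_force: 45.0
```

Emit:
play_rows:
  travel:
    - [0,0,0.04]
    - [0,0,0]
    - [0,0,0]
  twist: [0,0,0]

```text
t: 27.55
eef_pos: [0.4598, -0.3298, 0.0258]
ee_rot: [3.142, -0.0, 0.098]
force: [-0.1, -0.7, -2.0]
width: 0.0213
gripper_force: 45.0
```

Emit:
play_rows:
  travel:
    - [0,0,0]
    - [0,0,0]
    - [0,0,0]
    - [0,0,0]
  twist: [0,0,0,0]
  fingers: 0.6

```text
t: 28.05
eef_pos: [0.4599, -0.3298, 0.0259]
ee_rot: [3.142, -0.0, 0.098]
force: [0.3, -0.2, -0.2]
width: 0.0514
gripper_force: 0.0
```

Emit:
play_rows:
  travel:
    - [0,0,-0.3]
    - [0,0,-0.8]
    - [0,0,-1]
    - [0,0,-1]
    - [0,0,-1]
    - [0,0,-1]
    - [0,0,-1]
    - [0,0,0]
  twist: [0,0,0,0,0,0,0,0]

```text
t: 29.05
eef_pos: [0.461, -0.3303, 0.1811]
ee_rot: [3.139, -0.004, 0.098]
force: [0.1, -0.1, -0.7]
width: 0.0526
gripper_force: 0.0
```

Run:
```python
from h import *
s,f=grabw("w6"); g=imaging.grab_frame("side"); t=imaging.grab_frame("top")
cv2.imwrite('pics/fin.png',np.hstack([cv2.resize(f["pixels"],(400,300)),cv2.resize(g["pixels"][140:215,240:340],(400,300),interpolation=cv2.INTER_CUBIC)])[:,:,::-1])
for n,q,z in (("w",f,.02),("side",g,.015)):
    for b,a in blobs(red(q["pixels"]),15): print(n,b.round(1),a,onplane(q,b[0],b[1],z).round(3))
for off0,c in ((0,load("top")),(1,t)):
    L=[]
    for off in np.arange(0,60,1.):
        L.append((np.mean([cv2.getRectSubPix(c["pixels"][:,:,0].copy(),(1,1),tuple(map(float,proj(c,np.r_[AX+r*np.array([np.cos(np.radians(off+60*k)),np.sin(np.radians(off+60*k))]),.088]))))[0,0] for k in range(6) for r in (.04,.043,.046)]),off))
    print(sorted(L)[-2:])
```

```text
[[-0.0, -0.966, -0.258, 0.069], [1.0, -0.0, -0.001, 0.0], [0.001, -0.258, 0.966, -0.139], [0.0, 0.0, 0.0, 1.0]] cam [ 0.529 -0.324  0.321]
w [258.2 191.7] 1610 [ 0.451 -0.331  0.02 ]
side [345.1 128.6] 37 [ 0.404 -0.628  0.015]
side [218.3 155.2] 43 [ 0.805 -0.329  0.015]
side [246.4 240.7] 19 [0.576 0.011 0.015]
[(np.float64(131.83333333333334), np.float64(27.0)), (np.float64(132.33333333333334), np.float64(28.0))]
[(np.float64(138.94444444444446), np.float64(58.0)), (np.float64(139.22222222222223), np.float64(59.0))]
```

View pics/fin.png

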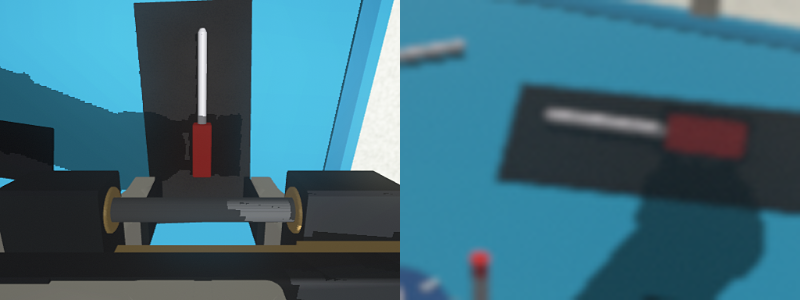

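The bar lies flat on the pad, with its handle at (0.451, -0.331). The collar's holes stand near 178.5°, which is consistent with no back-turn. Handing in.

```bash
python3 -c "
from h import *
print(arm.job_done())"
```

```text
the job is handed in; nothing more can be done
None
```

The job is handed in: the collar was turned about 1.56 rad clockwise in two strokes to a measured 1.34 N m in all, and the bar is back flat on the black pad; the handed-in call did not report a verdict.

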